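Clear the reject and hold the gauge shutter half open for its blank reading

TASK

The mortar cube sitting in the nest of the optical gauge is a reject: take it out and drop it into the grey crate, so the gauge is empty for a blank reading. Then slide the gauge's sprung aperture shutter by its black tab from closed to half of its travel (the tab's pointer at the middle mark on the rail), never running it all the way open, and finish holding it still there with the gripper: do not let go, because the spring would shut it. Leave the other cube, the jar, the tin and the dish where they stand.

Things in the scene. Friction and masses are not known exactly. Their poses are not given: they have to be found in the camera images.
- gauge: Optical face gauge fixed to the bench: base plate 110 (x) x 240 (y) x 14 mm high; origin at the centre of its underside, x to its far side, y to its left, z up; yaw within 0.2 rad. Nest at its left. At its right a grey housing (x -50 to 50, y -116 to 26 mm, top z 46 mm) with a window, and on it two rails along y (x 30 to 48 mm either side, up to z 58 mm) that guide the shutter.
- gauge_nest (a point): Centre of the nest's floor, 14 mm above the bench, at gauge (0, +75 mm). The nest is a square 66 x 66 mm inside, its rim 5 mm wide and only 4 mm high.
- half_mark (a point): Middle (and longest) of three dark marks on top of the gauge's front rail, 58 mm above the bench, at gauge (-42, -42 mm). The tab's pointer stands at it at half travel; the other marks, 30 mm to either side along gauge y, are closed (left, nearer the nest) and fully open (right).
- shutter (a joint): Travel of the shutter in m: 0 closed (where it starts and where its spring returns it), 0.06 fully open; 0.03 is half. It opens along the gauge's -y (to the robot's right, away from the nest). Spring force against opening: 3.3 N when closed, rising by 220 N/m to 9.9 N at half and 16.5 N fully open; friction 0.3 N.
- grip_tab (a point): Upright black tab on the middle of the steel shutter plate, moving with it: 30 mm (gauge x) x 12 mm (gauge y, the sliding direction) x 32 mm high. This point is the centre of its foot, on the plate's top, 50.5 mm above the bench, at gauge (0, -12 mm) when closed; axes as the gauge's. A thin pointer reaches from it over the front rail.
- mortar_cube_0: The reject: plain grey mortar cube 50 x 50 x 50 mm, about 0.27 kg, standing in the gauge's nest, turned up to 0.15 rad against it. Origin at the centre of its underside, z up.
- cube_centre (a point): Centre of the reject cube, 25 mm above its underside.
- reject_crate: Open grey plastic crate fixed on the bench, 130 (x) x 180 (y) x 70 mm high outside, walls 4 mm, floor 4 mm; origin at the centre of its underside. It stands to the left or the right of the middle, the gauge on the other side.
- mortar_cube_1: A second, like mortar cube 50 x 50 x 50 mm standing on the bench, not to be moved. Origin at the centre of its underside.
- sample_jar_2: Clear screw jar with a cream lid, 62 mm across, 94 mm high, standing on the bench, not to be moved. Origin under its centre.
- sample_tin_0: Round aluminium tin with lid, 59 mm across, 38 mm high, on the bench, not to be moved. Origin under its centre.
- steel_dish: Small round steel dish, 89 mm across, 22 mm high, on the bench in the middle, not to be moved. Origin under its centre.
There are look-alikes about, which are no part of the job. What is shaped like the mortar_cube_0 but green is not meant.

How it is judged:
By the outcome, as a careful person would: the job done as asked, in the order asked, and still so for the second after the job is handed in, while the arm keeps its last pose, push and grip.
It also fails if it takes over 48 s, if anything falls off the work surface, if the arm or the gripper's body presses on something with over 40 N, if the wrist force passes 120 N, or if a joint passes its speed limit or range.

ROBOT

A 6-joint arm with a two-finger parallel gripper is mounted at the origin on a cart in front of the work surface, level with it; the furniture and walls round the work are solid. World frame = base frame: x ahead of the robot, y to its left, z up, the work surface at z = 0. Lengths are in m, angles in rad, forces in N, time in s.
With the tool pointing down it reaches from about 0.325 to 0.775 m from the base axis. Payload 5.5 kg.
Tool frame: the origin (TCP) lies at the very end of the fingers, on their centre line; the grasp point (between the pads) lies 19 mm behind it; z points along the fingers, y is the direction in which the jaws open and shut (so a half turn about z gives the same grasp; the last joint's range is limited). The gripper opens to 85 mm and grips with 20 to 120 N. Pads are 22 mm wide; open, the fingers measure 114 mm over their backs; the gripper's body (76 mm by 85 mm) begins 54 mm behind the grasp point. The pads swing forward as they close: fully open they stand 13 mm farther back than shut.
Start: joints at [1.118, 0.091, 1.231, -0, 1.82, -0.057], TCP at [0.231, 0.554, 0.231] pointing down, gripper open.
Joint ranges: [-2.87, 2.87], [-0.86, 2.18], [0.17, 2.46], [-1.51, 4.65], [0.06, 2.69], [-2.65, 2.65]. Speed limits (rad/s): [2.57, 2.57, 3.01, 3.14, 3.14, 3.14].

INTERFACE

Orientations are given as a unit quaternion [x, y, z, w].
In Python, from bench import bot gives the robot as it stands.
- The arm moves only by the shell command python3 -m jog 'ROWS' [FORCE]. ROWS is JSON, a list of rows, each a list of 7 numbers: the opening, from -1 (shut) to 1 (fully open), so that 0 is half open, then the shift along the tool's x, y, z in m, then the turn, a rotation vector about the tool's x, y, z in rad. A call has 1 to 5 rows; each row is the pose to reach, as a shift and turn from the pose measured when the call began, along the tool's axes at that moment; what a row does not reach only later rows make up. A row lasts 1/10 s, in which the tool goes at most 50 mm and 8.59 degrees, less where a joint would pass 70% of its speed; a pose out of reach is approached as far as the arm can. A call with a gripper value outside its range is refused whole. The fingers move at their own pace and stop on an object; FORCE is the grip in N (left out, the last holds). Time passes only in rows, so rows that repeat a pose let the fingers close. It gives the time, the measured TCP pose, the force and the opening at its end, in the units of the state.
- bot.get_obs(): the state, without advancing time (a new reading comes with each control period).
- bot.snapshot(name): name is "side" or "top" or "wrist"; returns the picture (420x560x3 uint8, blue, green, red); there is no depth.
- bot.calibration(name): a dict with "intrinsics" (3x3 intrinsics, pixels), "origin" and "rotation" of the camera in the world. Camera axes: x right, y up, looking along -z (the intrinsics and any distortion apply to the point x, -y, -z); pixel columns grow to the right and rows downward; lengths in m; the calibration is good to about 2 mm. A picture is of the moment at which its call begins: read the wrist's pose just before it. calibration takes no time and is no camera call; for the wrist camera it gives the pose at the moment of the call.
- bot.finish_job(): hands the job in, once; it reports no verdict.
The state is a dict: "clock": time; "qpos": joint angles; "qd": joint speeds; "tau": joint torques, N m; "position": TCP position; "orientation": TCP orientation; "wrist_force": force on the tool from outside, world axes, zero at the start; "torque": the same for the moment, N m; "grip_width": finger opening in m.
Only numpy, scipy, OpenCV 4.12 (cv2) and the standard library are available. Lean on these libraries where they do the work, as an engineer would, in place of code of your own. Each camera call takes 0.05 s, during which the arm holds its last target.

## Working session

There is one attempt and no reset: what is moved stays moved. The work goes in short steps, Python scripts to look and compute and a shell command to move; the robot and the scene stay as the last step left them, time stands still between calls to the robot, and variables do not carry over. Pictures are saved under pics/ and viewed, and the job is handed in when it is done.

```bash
ls; mkdir -p pics; python3 - <<'E'
from bench import bot
import cv2,json
for n in ("top","side"):
    im=bot.snapshot(n); cv2.imwrite(f"pics/{n}0.png",im)
    c=bot.calibration(n); print(n,c)
print(bot.get_obs())
E
```

```text
pics
top {'intrinsics': array([[538.6549023 ,   0.        , 272.82017635],
       [  0.        , 538.6549023 , 209.80653249],
       [  0.        ,   0.        ,   1.        ]]), 'origin': array([-0.2157574 ,  0.39314735,  1.71320633]), 'rotation': array([-0.11915083,  0.20219575,  0.84111174, -0.48728945])}
side {'intrinsics': array([[458.85982653,   0.        , 277.22190683],
       [  0.        , 458.85982653, 202.22422028],
       [  0.        ,   0.        ,   1.        ]]), 'origin': array([-0.33123353, -1.27528296,  0.76324546]), 'rotation': array([ 0.51368776, -0.15575509, -0.24653897,  0.80689762])}
{'clock': 0.1, 'qpos': array([ 1.11830233e+00,  9.18543385e-02,  1.23176206e+00, -2.62245937e-05,
        1.81979569e+00, -5.66870527e-02]), 'qd': array([-0.00062896, -0.00057094, -0.00268427,  0.00029662,  0.00238752,
        0.00131103]), 'tau': array([ 2.24637188e-03, -4.60216641e+01, -4.19218862e+01, -1.72434084e-04,
        1.06428779e-02, -1.41354806e-05]), 'position': array([0.23122674, 0.55338938, 0.23022348]), 'orientation': array([ 1.96617232e-01,  9.80479901e-01, -8.83598088e-04, -2.16811169e-04]), 'wrist_force': array([-0.265034  ,  0.67619919,  0.59104696]), 'torque': array([ 0.05230114, -0.03968182,  0.03359263]), 'grip_width': 0.08525253458882363}
```

View pics/top0.png

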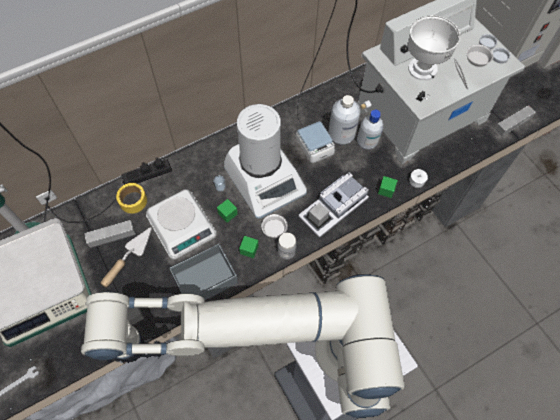

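View pics/side0.png

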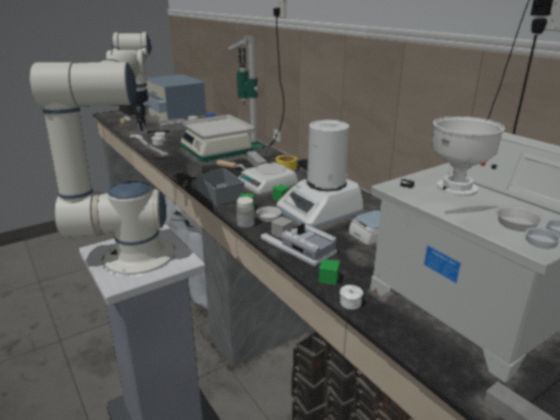

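The top view shows the gauge at about (335,205), with the grey cube in its nest at (318,214). The crate is at (203,270), the dish at (274,227), the jar at (287,245) and a tin at (418,178). The green cubes are decoys. Next I'll zoom in and build the helpers.

```bash
cat > h.py <<'E'
import numpy as np,cv2
from scipy.spatial.transform import Rotation as R
from bench import bot
def cam(n):
    c=bot.calibration(n); q=np.array(c['rotation'])
    M=R.from_quat(q).as_matrix() if q.shape==(4,) else (q if q.shape==(3,3) else R.from_rotvec(q).as_matrix())
    d=c.get('distortion',None)
    return np.array(c['intrinsics']),np.array(c['origin']),M
def ray(C,u,v):
    K,o,M=C
    d=np.linalg.inv(K)@[u,v,1]; return M@(d*[1,-1,-1])
def plane(C,u,v,z):
    d=ray(C,u,v); return C[1]+d*(z-C[1][2])/d[2]
def proj(C,p):
    K,o,M=C
    p=np.atleast_2d(p); c=((p-o)@M)*[1,-1,-1]; q=c@K.T; return q[:,:2]/q[:,2:]
def crop(im,x0,y0,w,h,s):
    return cv2.resize(im[y0:y0+h,x0:x0+w],None,fx=s,fy=s,interpolation=cv2.INTER_CUBIC)
E
python3 - <<'E'
from h import *
C=cam("top"); np.set_printoptions(precision=4,suppress=True)
for n,u,v,z in (("cube top",317,209,.064),("crate",203,263,.07),("dish",274,227,.02),("tin",418,178,.038),("plateL",310,232,.014)):
    print(n,plane(C,u,v,z))
print(proj(C,[[.2312,.5534,.2302],[.5,0,0]]))
im=cv2.imread("pics/top0.png"); cv2.imwrite("pics/top0c.png",crop(im,280,160,110,85,7))
im=cv2.imread("pics/side0.png"); cv2.imwrite("pics/side0c.png",crop(im,235,195,130,80,6))
E
```

```text
cube top [ 0.4479 -0.1555  0.064 ]
crate [0.4625 0.274  0.07  ]
dish [ 0.4803 -0.0033  0.02  ]
tin [ 0.3838 -0.5457  0.038 ]
plateL [ 0.4039 -0.1035  0.014 ]
[[141.5754 358.2861]
 [270.4048 225.4612]]
```

View pics/top0c.png

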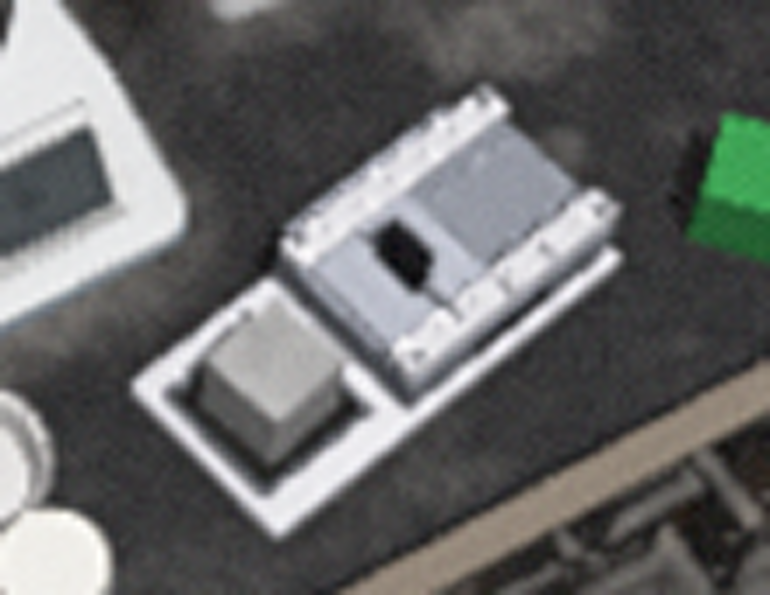

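View pics/side0c.png

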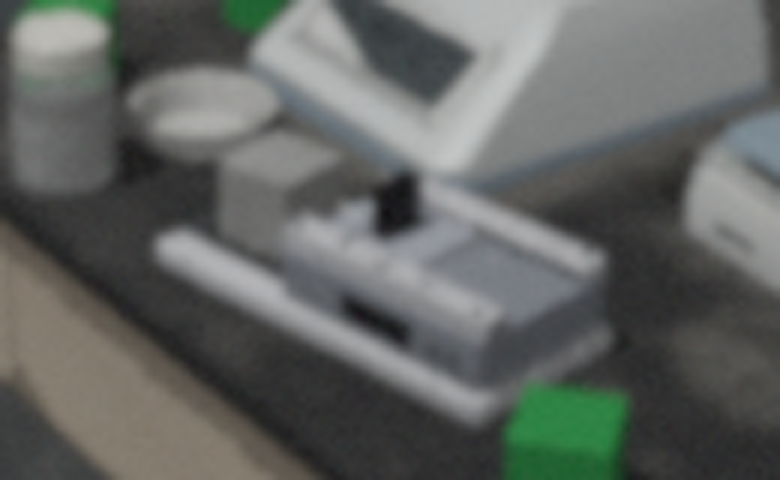

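```bash
python3 - <<'E'
from h import *
C=cam("top"); np.set_printoptions(precision=4,suppress=True)
P=lambda U,V,z: plane(C,(U+.5)/7-.5+280,(V+.5)/7-.5+160,z)
lf,ln,rn=P(133,387,.014),P(281,538,.014),P(622,256,.014)
print(lf,ln,rn,np.linalg.norm(lf-ln),np.linalg.norm(ln-rn))
y=ln-rn; print("yaw",np.arctan2(-y[0],y[1])); x=lf-ln; print("yaw2",np.arctan2(x[1],x[0]))
g=(lf+rn)/2; print("gauge",g)
yaw=np.arctan2(-y[0],y[1]); ex=np.array([np.cos(yaw),np.sin(yaw),0]); ey=np.array([-ex[1],ex[0],0])
for n,a,b,z in (("nest",0,.075,.014),("tab foot",0,-.012,.0505),("tabtop",0,-.012,.0825),("half",-.042,-.042,.058),("closed",-.042,-.012,.058),("open",-.042,-.072,.058)):
    p=g+ex*a+ey*b; p[2]=z; q=(proj(C,p)[0]-[280,160]+.5)*7-.5; print(n,p,q)
c=[P(*k,.064) for k in ((262,303),(345,365),(275,425),(203,368))]
print(np.array(c),np.mean(c,0)); print([np.linalg.norm(c[i]-c[i-1]) for i in range(4)])
for i in range(4): d=c[i]-c[i-1]; print(np.arctan2(d[1],d[0])%(np.pi/2))
im=cv2.imread("pics/top0.png"); cv2.imwrite("pics/top0d.png",crop(im,160,220,160,80,5))
E
```

```text
[ 0.4806 -0.1034  0.014 ] [ 0.3728 -0.1238  0.014 ] [ 0.4201 -0.3596  0.014 ] 0.10976965532460164 0.24046245855076093
yaw 0.19825524535093236
yaw2 0.18652630922180916
gauge [ 0.4504 -0.2315  0.014 ]
nest [ 0.4356 -0.158   0.014 ] [272.2411 408.1369]
tab foot [ 0.4528 -0.2433  0.0505] [403.9642 273.1387]
tabtop [ 0.4528 -0.2433  0.0825] [410.6548 242.3286]
half [ 0.4175 -0.2809  0.058 ] [507.8301 286.8643]
closed [ 0.4116 -0.2515  0.058 ] [464.8517 322.1022]
open [ 0.4234 -0.3104  0.058 ] [550.4008 251.9606]
[[ 0.4682 -0.1681  0.064 ]
 [ 0.4187 -0.1852  0.064 ]
 [ 0.408  -0.1381  0.064 ]
 [ 0.452  -0.124   0.064 ]] [ 0.4367 -0.1538  0.064 ]
[np.float64(0.04703445661040543), np.float64(0.0523563097998166), np.float64(0.04832622838071771), np.float64(0.046173630508470474)]
0.3518734314822125
0.33233380971520443
0.22296619448180177
0.3104144233914279
```

View pics/top0d.png

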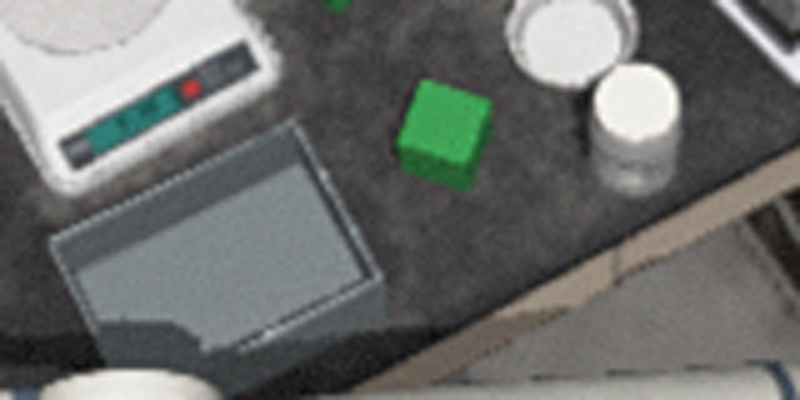

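```bash
python3 - <<'E'
from h import *
C=cam("top"); np.set_printoptions(precision=4,suppress=True)
P=lambda U,V,z: plane(C,(U+.5)/5-.5+160,(V+.5)/5-.5+220,z)
a,b,c=P(50,240,.07),P(295,120,.07),P(382,278,.07)
print(a,b,c,np.linalg.norm(a-b),np.linalg.norm(b-c),(a+c)/2)
o=bot.get_obs(); print(R.from_quat(o['orientation']).as_matrix())
cv2.imwrite("pics/wrist0.png",bot.snapshot("wrist"))
E
```

```text
[0.5022 0.3754 0.07  ] [0.4985 0.1984 0.07  ] [0.3716 0.2004 0.07  ] 0.17708146495339444 0.12693344303406964 [0.4369 0.2879 0.07  ]
[[-0.9227  0.3856 -0.0008]
 [ 0.3856  0.9227 -0.0016]
 [ 0.0001 -0.0018 -1.    ]]
```

View pics/wrist0.png

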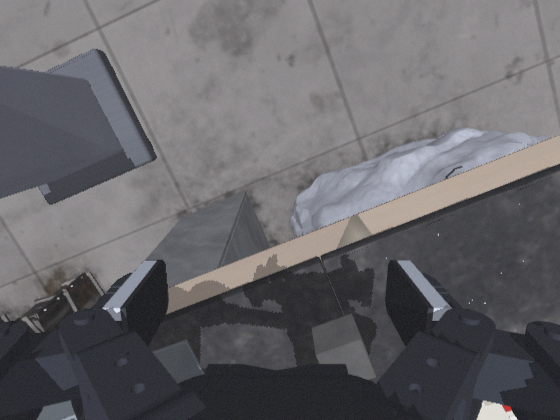

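```bash
cat >> h.py <<'E'
np.set_printoptions(precision=4,suppress=True)
def to(p,ang):
    "shift and rotvec in tool axes to TCP p, tool down, tool y at world angle ang"
    o=bot.get_obs(); M=R.from_quat(o['orientation']).as_matrix()
    y=np.array([np.cos(ang),np.sin(ang),0]); z=np.array([0,0,-1.]); T=np.column_stack([np.cross(y,z),y,z])
    print("t",round(o['clock'],2),"pos",o['position'],"F",o['wrist_force'],"w",o['grip_width'])
    print("shift",M.T@(np.array(p)-o['position']),"rot",R.from_matrix(M.T@T).as_rotvec())
E
python3 - <<'E'
from h import *
C=cam("wrist");o=bot.get_obs();M=R.from_quat(o['orientation']).as_matrix()
print(M.T@(C[1]-o['position']), M.T@C[2])
CT=cam("top");print("scale corner",plane(CT,280+185/7,160+215/7,.02))
to((.437,-.154,.22),.30)
E
```

```text
[ 0.0657  0.0001 -0.1406] [[ 0.0002  0.9655  0.2603]
 [ 1.     -0.0004  0.0007]
 [ 0.0008  0.2603 -0.9655]]
scale corner [ 0.5474 -0.1763  0.02  ]
t 0.15 pos [0.2313 0.5534 0.2304] F [0.5268 0.9143 0.1789] w 0.08522408438298439
shift [-0.4626 -0.5734  0.0112] rot [-0.0014  0.0006  0.875 ]
```

```bash
python3 -m jog '[[1,-0.03,-0.037,0.001,0,0,0.06],[1,-0.06,-0.074,0.002,0,0,0.12],[1,-0.09,-0.11,0.003,0,0,0.18],[1,-0.12,-0.148,0.004,0,0,0.24],[1,-0.15,-0.185,0.005,0,0,0.3]]' 60; python3 - <<'E'
from h import *
to((.437,-.154,.22),.30)
E
```

```text
clock: 0.65
position: [0.2983, 0.323, 0.2252]
orientation: [0.342, 0.94, -0.001, -0.0]
wrist_force: [0.3, -1.4, 0.7]
grip_width: 0.0853
t 0.65 pos [0.2983 0.323  0.2252] F [ 0.33   -1.3728  0.6525] w 0.08533876527740007
shift [-0.4128 -0.2764  0.006 ] rot [-0.0016  0.0011  0.5731]
```

```bash
python3 -m jog '[[1,-0.04,-0.027,0,0,0,0.06],[1,-0.08,-0.054,0,0,0,0.12],[1,-0.12,-0.08,0,0,0,0.18],[1,-0.16,-0.107,0,0,0,0.24],[1,-0.2,-0.134,0,0,0,0.3]]'; python3 - <<'E'
from h import *
to((.437,-.154,.22),.30)
E
```

```text
clock: 1.15
position: [0.3654, 0.09, 0.2255]
orientation: [0.479, 0.878, -0.001, 0.0]
wrist_force: [1.1, 0.4, 0.6]
grip_width: 0.0852
t 1.15 pos [0.3654 0.09   0.2255] F [1.0993 0.4242 0.6184] w 0.085244956965551
shift [-0.244  -0.0717  0.0059] rot [-0.0008  0.0014  0.271 ]
```

```bash
python3 -m jog '[[1,-0.045,-0.014,0.001,0,0,0.06],[1,-0.09,-0.028,0.002,0,0,0.12],[1,-0.135,-0.042,0.003,0,0,0.18],[1,-0.18,-0.056,0.004,0,0,0.23],[1,-0.22,-0.07,0.006,0,0,0.27]]'; python3 - <<'E'
from h import *
to((.437,-.154,.22),.30)
cv2.imwrite("pics/wrist1.png",bot.snapshot("wrist"))
E
```

```text
clock: 1.65
position: [0.4255, -0.1352, 0.2197]
orientation: [0.594, 0.804, -0.001, 0.001]
wrist_force: [0.5, 1.1, -0.6]
grip_width: 0.0854
t 1.65 pos [ 0.4255 -0.1352  0.2197] F [ 0.5262  1.0595 -0.5624] w 0.08541229054149448
shift [-0.0213  0.0055 -0.0003] rot [-0.0003  0.0016 -0.0018]
```

View pics/wrist1.png

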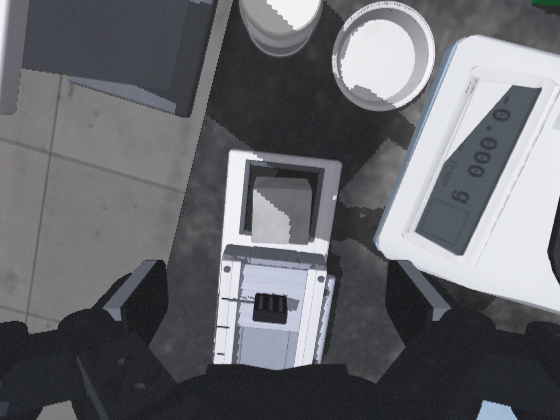

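```bash
python3 - <<'E'
from h import *
im=cv2.imread("pics/wrist1.png"); cv2.imwrite("pics/wrist1c.png",crop(im,210,140,145,110,5))
cv2.imwrite("pics/wrist1d.png",crop(im,205,235,145,120,5))
E
```

```text
(no output)
```

View pics/wrist1c.png

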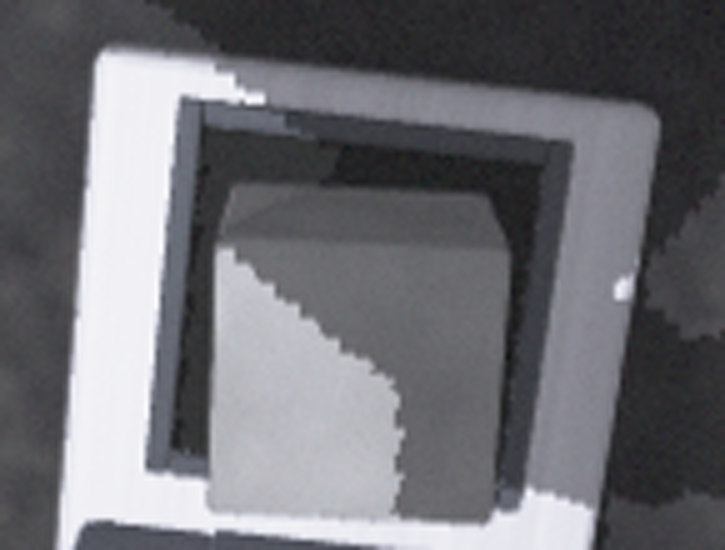

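View pics/wrist1d.png

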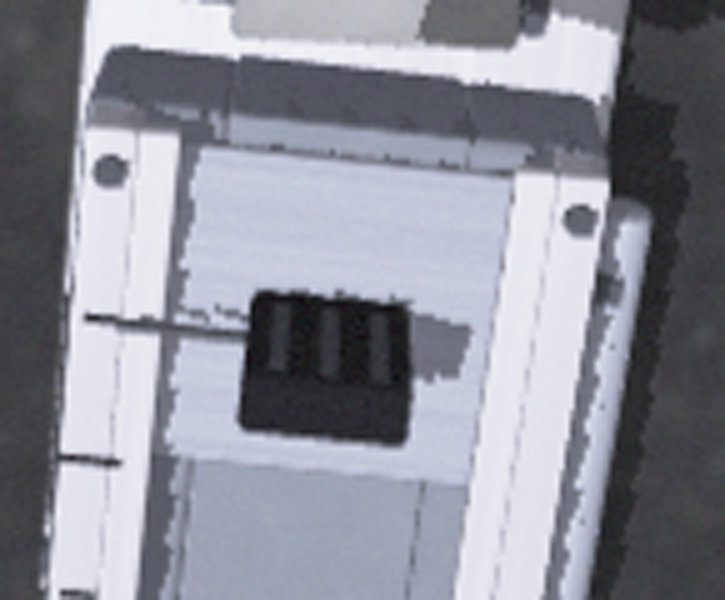

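```bash
python3 - <<'E'
from h import *
C=cam("wrist")
P=lambda U,V,z,x0,y0: plane(C,(U+.5)/5-.5+x0,(V+.5)/5-.5+y0,z)
c=[P(*k,.064,210,140) for k in ((217,247),(511,247),(490,522),(207,515))]
print(np.array(c),"cube",np.mean(c,0)); 
for i in range(4): d=c[i]-c[i-1]; print(np.linalg.norm(d),np.arctan2(d[1],d[0])%(np.pi/2))
d=lambda U,V,z:P(U,V,z,205,235)
h0,h1=d(58,459,.058),d(120,463,.058)
print("half mark",h0,h1,(h0+h1)/2,"dir",np.arctan2(*(h1-h0)[1::-1]))
t=[d(245,372,.0825),d(410,382,.0825),d(405,443,.0825),d(242,430,.0825)]
print(np.array(t),"tab",np.mean(t,0));
for i in range(4): e=t[i]-t[i-1]; print(np.linalg.norm(e),np.arctan2(e[1],e[0])%(np.pi/2))
# rail holes
a,b=d(109,171,.058),d(581,220,.058);print(a,b,b-a,np.linalg.norm(b-a),np.arctan2(*(b-a)[1::-1]))
# plate left corners z .014
a,b=P(100,48,.014,210,140),P(658,108,.014,210,140);print(a,b,np.linalg.norm(b-a),np.arctan2(*(b-a)[1::-1]))
E
```

```text
[[ 0.407  -0.1465  0.064 ]
 [ 0.4535 -0.1324  0.064 ]
 [ 0.4653 -0.1796  0.064 ]
 [ 0.4182 -0.1925  0.064 ]] cube [ 0.436  -0.1628  0.064 ]
0.04740102995298619 0.23898045291099246
0.048639264775073104 0.29313909554904904
0.04865243005011922 0.24359353210696955
0.048811955495801064 0.2672983366897608
half mark [ 0.4098 -0.2854  0.058 ] [ 0.4212 -0.2828  0.058 ] [ 0.4155 -0.2841  0.058 ] dir 0.22096405835871114
[[ 0.4359 -0.2427  0.0825]
 [ 0.4634 -0.2364  0.0825]
 [ 0.4661 -0.2479  0.0825]
 [ 0.4385 -0.2537  0.0825]] tab [ 0.451  -0.2452  0.0825]
0.011243136538466408 0.22989299554803022
0.028174512448545748 0.22630217205075887
0.011867509268265873 0.22713480440896205
0.028150948180053037 0.20411846740847572
[ 0.4041 -0.2255  0.058 ] [ 0.4882 -0.2101  0.058 ] [0.0842 0.0154 0.    ] 0.08556504232857598 0.18096014981015696
[ 0.3754 -0.1278  0.014 ] [ 0.4796 -0.1083  0.014 ] 0.10600694991122325 0.18581831029520354
```

```bash
python3 - <<'E'
from h import *
to((.4363,-.160,.024),.27)
E
```

```text
t 1.7 pos [ 0.4257 -0.1401  0.2183] F [-3.635  -3.1546 -1.8238] w 0.08555284546119625
shift [-0.0212  0.005   0.1943] rot [-0.0031  0.0044  0.0222]
```

```bash
python3 -m jog '[[1,-0.01,0.004,0.04,0,0,0.02],[1,-0.018,0.005,0.08,0,0,0.022],[1,-0.018,0.005,0.12,0,0,0.022],[1,-0.018,0.005,0.125,0,0,0.022],[1,-0.018,0.005,0.125,0,0,0.022]]'; python3 - <<'E'
from h import *
to((.4363,-.157,.024),.27)
C=cam("wrist")
cv2.imwrite("pics/wrist2.png",bot.snapshot("wrist"))
np.savez("w2.npz",K=C[0],o=C[1],M=C[2])
E
```

```text
clock: 2.2
position: [0.4348, -0.1561, 0.0927]
orientation: [0.605, 0.796, -0.003, -0.0]
wrist_force: [-0.1, 0.1, 0.3]
grip_width: 0.0856
t 2.2 pos [ 0.4348 -0.1561  0.0927] F [-0.0873  0.1277  0.2632] w 0.08555509880022727
shift [-0.0011  0.0016  0.0687] rot [-0.005   0.0027  0.0003]
```

View pics/wrist2.png

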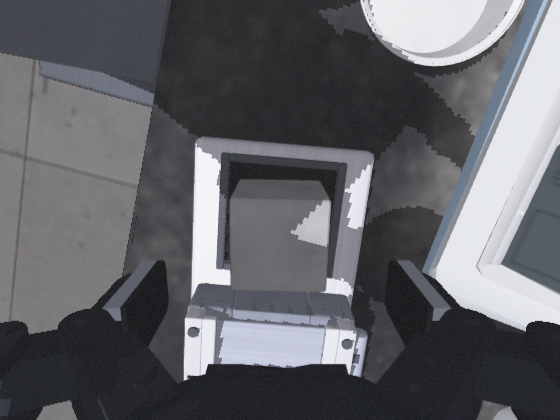

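```bash
python3 - <<'E'
from h import *
f=np.load("w2.npz");C=(f['K'],f['o'],f['M'])
c=np.array([plane(C,*k,.064) for k in ((231,197),(329,196),(327,291),(231,289))]);print(c,c.mean(0))
for i in range(4): d=c[i]-c[i-1]; print(np.linalg.norm(d),np.arctan2(d[1],d[0])%(np.pi/2))
to(list(c.mean(0)[:2])+[.024],.27)
E
```

```text
[[ 0.4074 -0.1388  0.064 ]
 [ 0.4523 -0.1258  0.064 ]
 [ 0.4666 -0.1739  0.064 ]
 [ 0.4189 -0.1861  0.064 ]] [ 0.4363 -0.1562  0.064 ]
0.048654329304438894 0.23767997436225663
0.0467799133831873 0.2823081980753992
0.05018245501651838 0.2879858342955224
0.049260674499304755 0.2503145316835851
t 2.25 pos [ 0.4359 -0.1565  0.0948] F [ 0.7121 -0.8449  0.245 ] w 0.08560145747168671
shift [0.0006 0.0006 0.0708] rot [-0.0021  0.0051  0.0005]
```

Cube centre is (0.436,-0.156), which agrees with the other view, and the gripper is aligned with it. Now I'll descend and grip.

```bash
python3 -m jog '[[1,0,0,0.03,0,0,0],[1,0,0,0.055,0,0,0],[1,0,0,0.07,0,0,0],[1,0,0,0.07,0,0,0],[1,0,0,0.07,0,0,0]]' 60; python3 -m jog '[[-0.3,0,0,0,0,0,0],[-0.3,0,0,0,0,0,0],[-0.3,0,0,0,0,0,0],[-0.3,0,0,0,0,0,0],[-0.3,0,0,0,0,0,0]]' 60
```

```text
clock: 2.75
position: [0.4368, -0.1572, 0.0266]
orientation: [0.605, 0.796, -0.002, 0.003]
wrist_force: [0.6, 0.0, 0.1]
grip_width: 0.0853
clock: 3.25
position: [0.4377, -0.1577, 0.0283]
orientation: [0.605, 0.796, -0.002, 0.004]
wrist_force: [-1.0, 0.7, 5.9]
grip_width: 0.0489
```

```bash
python3 -m jog '[[-0.6,0,0,0,0,0,0],[-0.6,0,0,-0.02,0,0,0],[-0.6,0,0,-0.05,0,0,0],[-0.6,0,0,-0.09,0,0,0],[-0.6,0,0,-0.13,0,0,0]]' 60;  python3 - <<'E'
from h import *
to((.437,.285,.20),1.0)
E
```

```text
clock: 3.75
position: [0.4364, -0.1563, 0.1585]
orientation: [0.605, 0.796, -0.002, 0.003]
wrist_force: [1.0, -1.0, -2.8]
grip_width: 0.0495
t 3.75 pos [ 0.4364 -0.1563  0.1585] F [ 1.0164 -1.0443 -2.7573] w 0.04946171671192876
shift [ 0.4248  0.1185 -0.0444] rot [-0.0026  0.0064 -0.7293]
```

```bash
python3 -m jog '[[-0.6,0.035,0.01,-0.02,0,0,-0.12],[-0.6,0.075,0.021,-0.03,0,0,-0.25],[-0.6,0.115,0.032,-0.035,0,0,-0.38],[-0.6,0.155,0.043,-0.04,0,0,-0.5],[-0.6,0.195,0.054,-0.04,0,0,-0.63]]';  python3 - <<'E'
from h import *
to((.437,.285,.20),1.57)
E
```

```text
clock: 4.25
position: [0.4361, 0.0478, 0.1976]
orientation: [0.327, 0.945, -0.003, 0.002]
wrist_force: [0.5, -1.6, -1.9]
grip_width: 0.0491
t 4.25 pos [0.4361 0.0478 0.1976] F [ 0.5023 -1.5795 -1.8879] w 0.049125122592119104
shift [ 0.1457  0.1871 -0.0039] rot [-0.0054  0.0045 -0.6646]
```

```bash
python3 -m jog '[[-0.6,0.03,0.037,0,0,0,-0.13],[-0.6,0.06,0.075,0,0,0,-0.26],[-0.6,0.09,0.112,0,0,0,-0.4],[-0.6,0.12,0.15,0,0,0,-0.53],[-0.6,0.146,0.187,0,0,0,-0.66]]';  python3 - <<'E'
from h import *
cv2.imwrite("pics/wrist3.png",bot.snapshot("wrist"))
to((.437,.285,.05),1.57)
E
```

```text
clock: 4.75
position: [0.4358, 0.2872, 0.1954]
orientation: [-0.0, 1.0, -0.003, 0.001]
wrist_force: [1.8, -0.7, -1.4]
grip_width: 0.0492
t 4.8 pos [0.4351 0.293  0.1941] F [-6.5051  2.2679 -3.7154] w 0.04922190448695319
shift [-0.0019 -0.0077  0.1441] rot [-0.0025 -0.0004  0.0128]
```

View pics/wrist3.png

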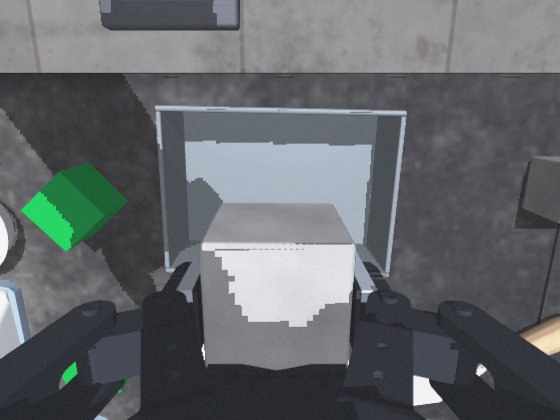

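```bash
python3 -m jog '[[-0.6,-0.002,-0.005,0.03,0,0,0],[-0.6,-0.002,-0.005,0.07,0,0,0],[-0.6,-0.002,-0.005,0.11,0,0,0],[-0.6,-0.002,-0.005,0.14,0,0,0],[-0.6,-0.002,-0.005,0.158,0,0,0]]'; python3 -m jog '[[-0.6,0,0,0,0,0,0],[0.2,0,0,0,0,0,0],[0.5,0,0,0,0,0,0],[0.5,0,0,0,0,0,0],[0.5,0,0,0,0,0,0]]'
```

```text
clock: 5.3
position: [0.435, 0.2865, 0.0318]
orientation: [-0.006, 1.0, -0.003, -0.003]
wrist_force: [-0.1, 1.1, -1.9]
grip_width: 0.0492
clock: 5.8
position: [0.4359, 0.287, 0.0335]
orientation: [-0.006, 1.0, -0.002, -0.002]
wrist_force: [0.1, -0.3, 0.0]
grip_width: 0.0641
```

```bash
python3 -m jog '[[0.5,0,0,-0.03,0,0,0],[0.5,0,0,-0.07,0,0,0],[0.5,0,0,-0.11,0,0,0],[0.5,0,0,-0.15,0,0,0],[0.5,0,0,-0.165,0,0,0]]';  python3 - <<'E'
from h import *
cv2.imwrite("pics/wrist4.png",bot.snapshot("wrist"))
to((.44,-.235,.20),1.76)
E
```

```text
clock: 6.3
position: [0.4378, 0.2885, 0.2046]
orientation: [-0.006, 1.0, 0.0, 0.002]
wrist_force: [0.2, 0.2, -0.5]
grip_width: 0.0642
t 6.35 pos [0.4381 0.2886 0.2053] F [ 0.6593 -0.8355  1.1568] w 0.064399944170148
shift [ 0.0043 -0.5235  0.0049] rot [ 0.0003  0.0053 -0.1774]
```

View pics/wrist4.png

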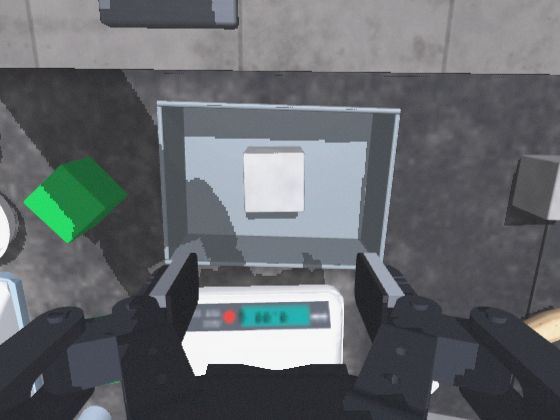

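The reject cube is on the crate floor at (273,180). Now I'll travel to the tab.

```bash
python3 -m jog '[[0.2,0.001,-0.04,0,0,0,-0.03],[0.2,0.001,-0.088,0,0,0,-0.06],[0,0.001,-0.136,0,0,0,-0.09],[0,0.001,-0.184,0,0,0,-0.12],[0,0.001,-0.232,0,0,0,-0.15]]';python3 -m jog '[[0,0,-0.048,0,0,0,0],[0,0,-0.096,0,0,0,0],[0,0,-0.144,0,0,0,0],[0,0,-0.19,0,0,0,0],[0,0,-0.22,0,0,0,0]]';  python3 - <<'E'
from h import *
to((.44,-.235,.20),1.76)
E
```

```text
clock: 6.85
position: [0.4391, 0.0549, 0.2036]
orientation: [-0.082, 0.997, 0.0, 0.002]
wrist_force: [-0.4, 0.1, -0.5]
grip_width: 0.0425
clock: 7.35
position: [0.4744, -0.165, 0.2016]
orientation: [-0.081, 0.997, 0.0, 0.001]
wrist_force: [0.2, 1.6, 1.1]
grip_width: 0.0429
t 7.35 pos [ 0.4744 -0.165   0.2016] F [0.2369 1.6466 1.0673] w 0.04285706357625462
shift [ 0.0452 -0.0635  0.0015] rot [ 0.0006  0.0018 -0.0278]
```

```bash
python3 -m jog '[[0,0.02,-0.03,0.002,0,0,-0.015],[0,0.04,-0.055,0.002,0,0,-0.028],[0,0.045,-0.063,0.002,0,0,-0.028],[0,0.045,-0.063,0.002,0,0,-0.028],[0,0.045,-0.063,0.002,0,0,-0.028]]';  python3 - <<'E'
from h import *
C=cam("wrist")
im=bot.snapshot("wrist");cv2.imwrite("pics/wrist5.png",im)
np.savez("w5.npz",K=C[0],o=C[1],M=C[2])
to((.44,-.235,.20),1.76)
print(proj(C,[[.452,-.242,.0825],[.4165,-.280,.058]]))
E
```

```text
clock: 7.85
position: [0.4403, -0.2337, 0.1989]
orientation: [-0.095, 0.996, 0.001, 0.001]
wrist_force: [0.2, 0.3, 0.3]
grip_width: 0.0431
t 7.9 pos [ 0.4405 -0.2334  0.1992] F [-0.2127 -0.1955  0.2181] w 0.04251593207569223
shift [ 0.0008 -0.0015 -0.0008] rot [0.0013 0.002  0.0012]
[[262.1657 213.1893]
 [222.9344 151.7287]]
```

View pics/wrist5.png

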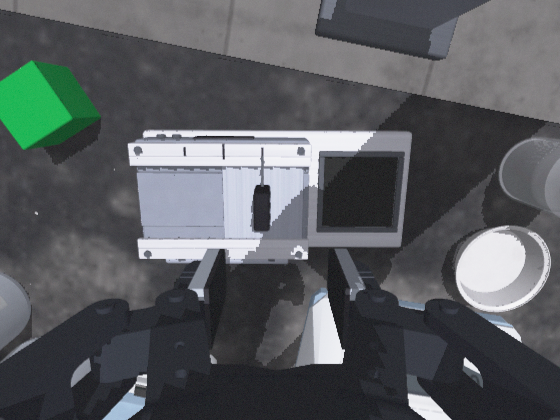

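```bash
python3 - <<'E'
from h import *
im=cv2.imread("pics/wrist5.png"); cv2.imwrite("pics/wrist5c.png",crop(im,170,130,110,120,5))
E
```

```text
(no output)
```

View pics/wrist5c.png

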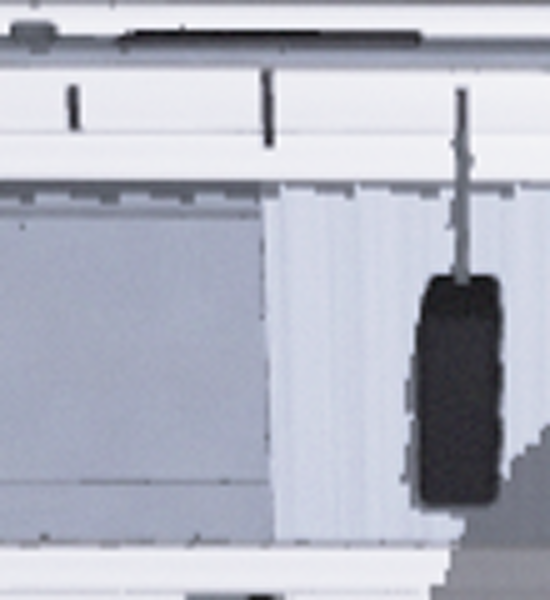

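```bash
python3 - <<'E'
from h import *
f=np.load("w5.npz");C=(f['K'],f['o'],f['M'])
P=lambda U,V,z: plane(C,(U+.5)/5-.5+170,(V+.5)/5-.5+130,z)
tl,tr,br,bl=P(422,318,.0825),P(502,318,.0825),P(498,506,.0825),P(416,506,.0825)
print("tab",(tl+tr+br+bl)/4, np.linalg.norm(tl-tr),np.linalg.norm(tr-br))
o,h,p=P(73,107,.058),P(268,107,.058),P(462,100,.058)
print("marks",o,h,p,np.linalg.norm(o-h)); d=h-o; print("yaw",np.arctan2(-d[0],d[1]))
t=(tl+tr+br+bl)/4
to([t[0],t[1],.058],1.76)
E
```

```text
tab [ 0.4514 -0.2426  0.0825] 0.01157167375550184 0.028732218453026058
marks [ 0.4216 -0.3093  0.058 ] [ 0.4159 -0.2799  0.058 ] [ 0.4092 -0.2508  0.058 ] 0.029956015170723643
yaw 0.18952735415145008
t 7.9 pos [ 0.4405 -0.2334  0.1992] F [-0.2127 -0.1955  0.2181] w 0.04251593207569223
shift [-0.0086 -0.0113  0.1412] rot [0.0013 0.002  0.0012]
```

```bash
python3 -m jog '[[0,-0.004,-0.005,0.03,0,0,0],[0,-0.0086,-0.011,0.07,0,0,0],[0,-0.0086,-0.0113,0.11,0,0,0],[0,-0.0086,-0.0113,0.132,0,0,0],[0,-0.0086,-0.0113,0.135,0,0,0]]' 60;  python3 - <<'E'
from h import *
to((.4514,-.2426,.057),1.76)
cv2.imwrite("pics/wrist6.png",bot.snapshot("wrist"))
E
```

```text
clock: 8.4
position: [0.4501, -0.2401, 0.0602]
orientation: [-0.096, 0.995, 0.003, -0.002]
wrist_force: [-0.4, 1.1, -0.1]
grip_width: 0.0428
t 8.4 pos [ 0.4501 -0.2401  0.0602] F [-0.4262  1.1391 -0.1139] w 0.042843890800671025
shift [-0.0008 -0.0027  0.0032] rot [ 0.0062 -0.0027  0.0031]
```

View pics/wrist6.png

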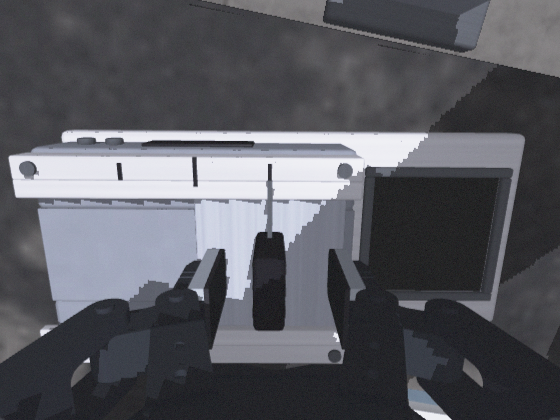

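```bash
python3 -m jog '[[0,-0.001,-0.003,0.003,0,0,0],[0,-0.001,-0.003,0.003,0,0,0],[-0.4,-0.001,-0.003,0.003,0,0,0],[-0.7,-0.001,-0.003,0.003,0,0,0],[-0.9,-0.001,-0.003,0.003,0,0,0]]' 60; python3 -m jog '[[-1,0,0,0,0,0,0],[-1,0,0,0,0,0,0],[-1,0,0,0,0,0,0]]' 60; python3 - <<'E'
from h import *
cv2.imwrite("pics/wrist7.png",bot.snapshot("wrist"))
to((.4514,-.2426,.057),1.76)
E
```

```text
clock: 8.95
position: [0.4529, -0.2435, 0.0605]
orientation: [-0.096, 0.995, 0.002, 0.0]
wrist_force: [-2.2, 2.6, 4.8]
grip_width: 0.0111
clock: 9.25
position: [0.4528, -0.2432, 0.0605]
orientation: [-0.096, 0.995, 0.002, 0.0]
wrist_force: [-1.1, 4.6, 2.0]
grip_width: 0.0102
t 9.3 pos [ 0.4529 -0.2432  0.0605] F [-0.5957  3.2359  1.8551] w 0.011034973620408079
shift [0.0013 0.0009 0.0035] rot [0.0044 0.0009 0.0027]
```

View pics/wrist7.png

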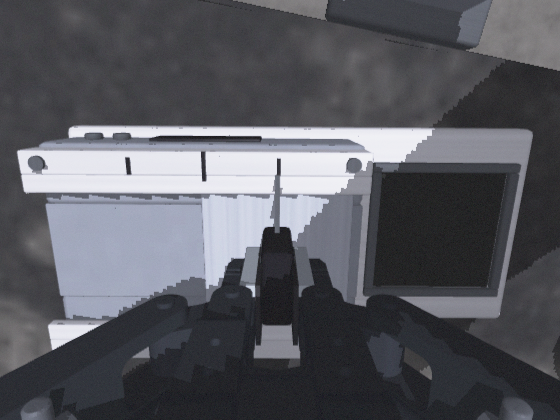

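```bash
python3 -m jog '[[-1,0,-0.006,0,0,0,0],[-1,0,-0.012,0,0,0,0],[-1,0,-0.018,0,0,0,0],[-1,0,-0.023,0,0,0,0],[-1,0,-0.026,0,0,0,0]]' 80; python3 - <<'E'
from h import *
im=bot.snapshot("wrist")
cv2.imwrite("pics/wrist8.png",im);cv2.imwrite("pics/wrist8c.png",crop(im,100,120,240,150,3))
to((.4529+.1886*.03,-.2432-.982*.03,.0605),1.76)
E
```

```text
clock: 9.8
position: [0.4575, -0.268, 0.0606]
orientation: [-0.096, 0.995, 0.004, -0.0]
wrist_force: [-3.8, 8.3, 5.8]
grip_width: 0.0103
t 9.85 pos [ 0.4576 -0.2682  0.0606] F [-2.9844  8.3029  6.2579] w 0.01028012713068861
shift [-0.0001 -0.0045  0.    ] rot [0.0068 0.0003 0.0028]
```

View pics/wrist8c.png

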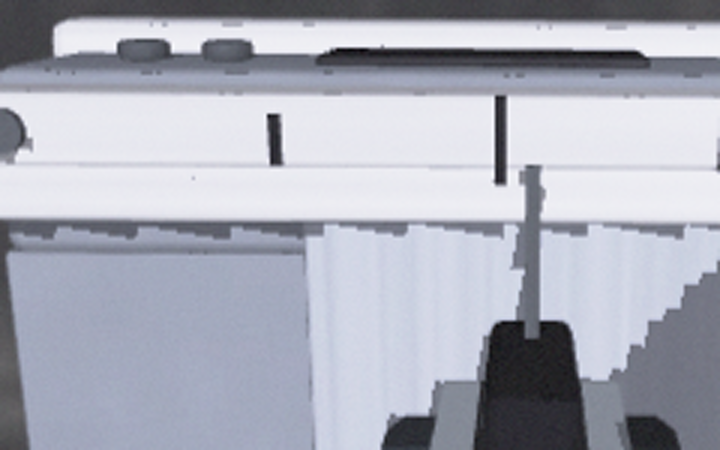

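```bash
python3 -m jog '[[-1,0,-0.003,0,0,0,0],[-1,0,-0.0045,0,0,0,0],[-1,0,-0.0045,0,0,0,0],[-1,0,-0.0045,0,0,0,0],[-1,0,-0.0045,0,0,0,0]]' 80; python3 - <<'E'
from h import *
C=cam("wrist");im=bot.snapshot("wrist")
cv2.imwrite("pics/wrist9.png",im);cv2.imwrite("pics/wrist9c.png",crop(im,100,120,240,150,3))
to((.4529+.1886*.03,-.2432-.982*.03,.0605),1.76)
E
```

```text
clock: 10.35
position: [0.4581, -0.2713, 0.0605]
orientation: [-0.096, 0.995, 0.005, -0.001]
wrist_force: [-2.9, 10.3, 4.6]
grip_width: 0.0101
t 10.4 pos [ 0.4581 -0.2713  0.0606] F [-1.6441  9.6165  4.2117] w 0.009904227843634874
shift [-0.0002 -0.0014  0.0001] rot [ 0.0098 -0.0003  0.0034]
```

View pics/wrist9c.png

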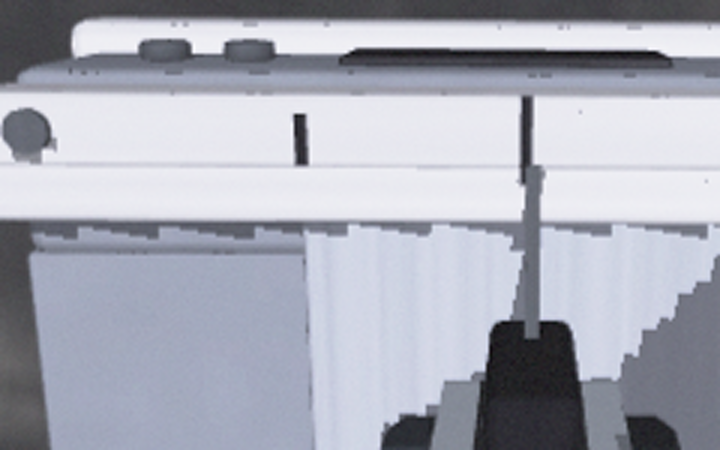

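```bash
python3 -m jog '[[-1,0,-0.002,0,0,0,0],[-1,0,-0.0025,0,0,0,0],[-1,0,-0.0025,0,0,0,0],[-1,0,-0.0025,0,0,0,0],[-1,0,-0.0025,0,0,0,0]]' 80; python3 - <<'E'
from h import *
im=bot.snapshot("wrist")
cv2.imwrite("pics/wrist10.png",im);cv2.imwrite("pics/wrist10c.png",crop(im,100,120,240,150,3))
to((.4529+.1886*.03,-.2432-.982*.03,.0605),1.76)
E
```

```text
clock: 10.9
position: [0.4583, -0.2724, 0.0606]
orientation: [-0.096, 0.995, 0.006, -0.001]
wrist_force: [-3.0, 8.3, 5.0]
grip_width: 0.0101
t 10.95 pos [ 0.4583 -0.2724  0.0606] F [-3.671   9.4757  5.7076] w 0.01031323340277147
shift [-0.0002 -0.0003  0.0001] rot [ 0.0129 -0.0009  0.004 ]
```

View pics/wrist10c.png

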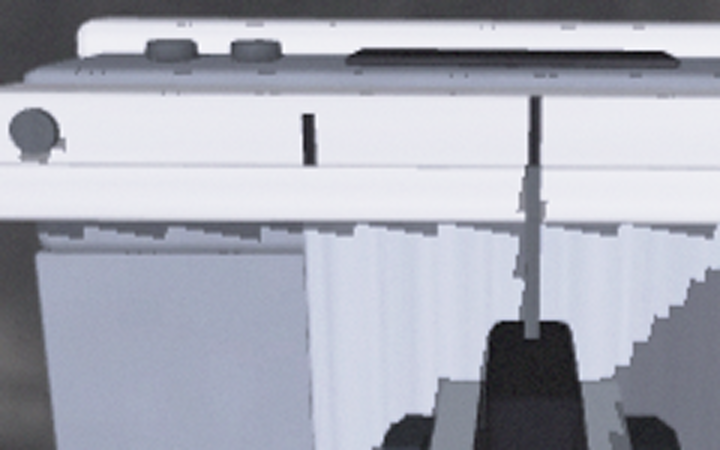

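```bash
python3 - <<'E'
from h import *
for i in range(6): im=bot.snapshot("top")
o=bot.get_obs();print(o['clock'],o['position'],o['wrist_force'],o['grip_width'],abs(o['qd']).max())
w=bot.snapshot("wrist")
a=crop(im,160,140,280,170,2);cv2.imwrite("pics/top2.png",a);cv2.imwrite("pics/wrist11c.png",crop(w,100,120,240,150,3))
E
```

```text
11.25 [ 0.4583 -0.2724  0.0606] [-4.0321  8.7962  5.8478] 0.0101433589192861 0.001232296209877375
```

View pics/top2.png

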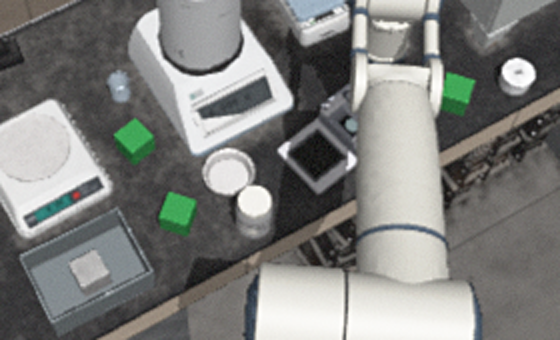

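View pics/wrist11c.png

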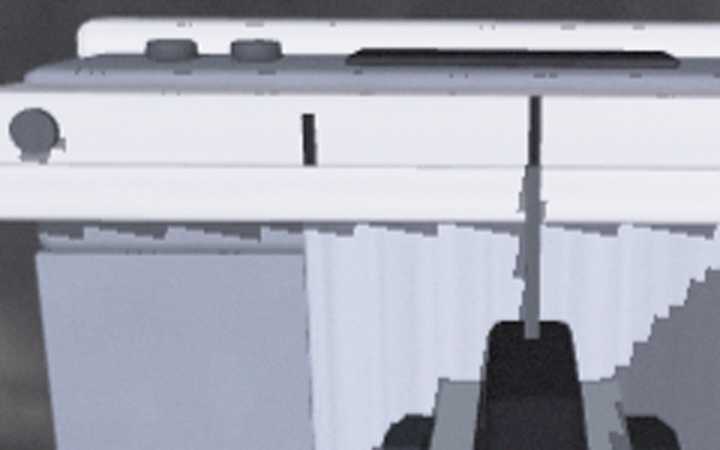

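The top view shows the cube in the crate at (90,270), the nest empty at (318,155), and the dish, jar and tin where they stood. The wrist view shows the pointer at (532,175), on the middle mark at (534,130), and it hasn't moved over 0.3 s. Handing in.

```bash
python3 -c "
from bench import bot
print(bot.finish_job())"
```

```text
the job is handed in; nothing more can be done
None
```

The reject cube is in the grey crate, the nest is empty, and the gripper is still holding the shutter at half travel. I handed the job in at about 11.3 s with the grip set at 80 N.

- **Cube:** The top view shows it inside the crate and the nest empty.
- **Shutter:** The pointer is on the middle mark to within about 0.3 mm. The tool had moved about 29.7 mm from closed, and the shutter never went past half. Over the last 0.3 s the position didn't change. The wrist force along the slide was about 9 N, against 9.9 N expected from the spring at half travel.
- **Other objects:** The dish, jar and tin look unmoved in the top view. The second mortar cube was hidden under the arm in that view. I last saw it in the wrist view just after releasing the reject, unmoved from the view before release. I did not check its position again at the end.
- **Disagreements:**
    - My first wrist measurement was about 5 mm off because the arm was still settling, so I measured again before the grasp.
    - The gripper reads 10 mm on the 12 mm tab, which I put down to the pads giving under the grip force.

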